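Hang the middle box back on its cleat rail

ROBOT

A 6-joint arm with a two-finger parallel gripper is mounted at the origin on the work surface; the furniture and walls round the work are solid. World frame = base frame: x ahead of the robot, y to its left, z up, the work surface at z = 0. Lengths are in m, angles in rad, forces in N, time in s.
With the tool pointing down it reaches from about 0.325 to 0.775 m from the base axis. Payload 5.5 kg.
Tool frame: the origin (TCP) lies midway between the tips of the shut fingers; the grasp point (between the pads) lies 19 mm behind it (grip_depth is the distance from the TCP to the grasp point, in m); z points along the fingers, y is the line along which they close (so a half turn about z gives the same grasp; the last joint's range is limited). The gripper opens to 88 mm and grips with 3 to 60 N. Pads are 20 mm wide; open, the fingers measure 115 mm over their backs; the gripper's body (75 mm by 178 mm) begins 61 mm behind the grasp point.
Start: joints at [-1.245, 0.091, 1.231, -0, 1.82, -0.057], TCP at [0.224, -0.557, 0.223] pointing down, gripper open.
Joint ranges: [-2.87, 2.87], [-0.86, 2.18], [0.17, 2.46], [-1.51, 4.65], [0.06, 2.69], [-2.65, 2.65]. Speed limits (rad/s): [2.57, 2.57, 3.01, 3.14, 3.14, 3.14].

INTERFACE

Orientations are given as a rotation vector (axis times angle).
In Python, from workcell import * gives the robot as it stands.
- The arm moves only by the shell command python3 -m handwheel 'ROWS' [FORCE]. ROWS is JSON, a list of rows, each a list of 3 entries, a list of its own where there are three numbers: the finger opening in mm, from 0 to 87.8, then the shift along the world's x, y, z in mm, then the turn about the world's z in rad. A call has exactly 8 rows; each row shifts and turns the commanded pose from where the row before left it; what a row does not reach is not made up. A row lasts 1/8 s, in which the tool goes at most 62.5 mm and 10.7 degrees, less where a joint would pass 70% of its speed; a pose out of reach is approached as far as the arm can. A call with a gripper value outside its range is refused whole. The fingers move at their own pace and stop on an object; FORCE is the grip in N (left out, the last holds). Time passes only in rows, so rows that do not move let the fingers close, or fill a call up. It gives the time, the measured TCP pose, the force, the opening and the grip force at its end, in the units of the state.
- observe(): the state, without advancing time (a new reading comes with each control period).
- grab_frame(name): name is "scene" or "side" or "wrist"; returns (picture, depth): 480x640x3 uint8, blue, green, red; 480x640 float32, m along the optical axis (not along the pixel's ray), 0 where there is no reading.
- camera_info(name): a dict with "fx", "fy", "cx", "cy" (pixels), "k1" (the pictures are not rectified: a ray, as slopes to the right and down, at radius r is drawn at 1 + k1 r^2 times it, then the intrinsics apply), "R" (3x3) and "t" (3): a world point X has camera coordinates R X + t. Camera axes: x right, y down, z forward; pixel columns grow to the right and rows downward; lengths in m; the calibration is good to about 2 mm. A picture is of the moment at which its call begins: read the wrist's pose just before it. camera_info takes no time and is no camera call; for the wrist camera it gives the pose at the moment of the call.
- finish_job(): hands the job in; it is judged then, once.
The state is a dict: "time_s": time; "joint_pos": joint angles; "qd": joint speeds; "tau": joint torques, N m; "tool_pos": TCP position; "ee_rot": TCP orientation; "force": force on the tool from outside, world axes, zero at the start; "moment": the same for the moment, N m; "grip_width": opening from 0.0 (shut) to 1.0 (fully open); "grip_force": force on a finger pad.
Only numpy, scipy, OpenCV 4.12 (cv2) and the standard library are available. Lean on these libraries where they do the work, as an engineer would, in place of code of your own. Each camera call takes 0.05 s, during which the arm holds its last target. There are 200 camera calls.

TASK

The box with the tape measure in it belongs on the cleat rail of the stand, between the two boxes hanging there, but these have crept together and left too little room. Slide them apart along the rail without unhooking them, then lower the box gently into the gap so that it hooks over the rail and hangs fully home, the tape measure still in its front compartment. Leave all three boxes hanging straight and the other things on the bench where they are.

Things in the scene. Friction and masses are not known exactly. Their poses are not given: they have to be found in the camera images.
- stand: fixed bench-top stand, back board 416 wide, 160 high. Origin: on the table under the middle of the board's front face; own -x is its front, y runs along the rail, z up. End cheeks (150 high, to x -70; feet to x -145) have inner faces at y +190 and -190: room for three boxes and 26 mm. A box fully home has its origin at x -97, z 50 and axes parallel to the stand's
- rail_nose (a point): middle of the top front edge of the wooden cleat rail on the stand (stand frame x -24, y 0, z 126). The rail is 24 thick, 70 high; its top is flat for 4 mm behind this edge, then slopes down backward at 45 degrees to z 106 at the board: a V groove behind the nose. Rail and boxes are waxed, so they slide on each other easily (friction about 0.25)
- box: plywood box standing on the table, 118 (own y) x 146 (x) x 90 high, walls 9, about 0.33 kg, front wall (-x) 59 high. Origin: centre of its underside; +x is the back. A cross partition leaves a front compartment x -64 to +12 (tape measure) and a rear one x +22 to +64, both 100 wide. The neighbours on the rail are built alike
- box_grip (a point): centre of the grip bar on top of the partition of the box on the table (box frame x +17, y 0, z 105): bar 10 thick in x, 100 long in y, z 94 to 116 (26 above the rim), hand slot 64 x 34 under it
- box_cleat (a point): middle of the lower front edge of the cleat on the back of that box (box frame x +91.5, y 0, z 61.5): a tongue 100 long, its tip 4 thick, pointing down, 18.5 behind the back face (x +73). Its bevel rises at 45 degrees from here to the back face at z 80. It drops behind the rail's nose while the back face stays in front of the rail
- box_l: like box with the same sizes and frame, hanging on the rail on the stand's +y side (left from the robot), two knobs fixed in its front compartment, rear compartment empty. It hangs by its cleat alone: it slides along the rail when pushed sideways near its back (1 to 3 N), and unhooks if lifted 15 mm
- box_r: like box with the same sizes and frame, hanging on the rail on the stand's -y side (right from the robot), dowels fixed in its front compartment, rear compartment empty; slides and unhooks like the other
- tape_measure: tape measure 59 x 84 x 69 high, 0.22 kg, lying loose in the front compartment of the box on the table. Origin: centre of its underside
- sanding_block: bystander, brown sanding block 126 x 94 x 29; origin centre of its underside
- block_plane: bystander, block plane 163 x 59 x 66; origin centre of its underside
Things that resemble listed ones, but are neither listed nor needed, are in the scene too. Leave any red look-alike of the tape_measure alone.

How it is judged:
By the outcome, as a careful person would: the job done as asked, in the order asked, and still so for the second after the job is handed in, with the robot touching nothing.
It also fails if it takes over 56 s, if anything falls off the work surface, if the arm or the gripper's body presses on something with over 40 N, if the wrist force passes 120 N, or if a joint passes its speed limit or range.

## Working session

There is one attempt and no reset: what is moved stays moved. The work goes in short steps, Python scripts to look and compute and a shell command to move; the robot and the scene stay as the last step left them, time stands still between calls to the robot, and variables do not carry over. Pictures are saved under pics/ and viewed, at most 10 in all, crops included, and the job is handed in when it is done.

```bash
mkdir -p pics; ls; cat > h.py <<'E'
from workcell import *
import numpy as np, cv2
def look(name,fn):
    ci=camera_info(name); im,d=grab_frame(name); cv2.imwrite('pics/%s.png'%fn,im); np.savez('pics/%s.npz'%fn,d=d,**{k:np.array(ci[k]) for k in ci})
    return im,d,ci
def ray(ci,u,v):
    p=np.array([(u-ci['cx'])/ci['fx'],(v-ci['cy'])/ci['fy']]); q=p.copy()
    for _ in range(20): q=p/(1+ci['k1']*(q@q))
    return np.array([q[0],q[1],1.])
def world(ci,d,u,v,w=1):
    p=d[v-w:v+w+1,u-w:u+w+1]; p=p[p>0]
    z=np.median(p) if p.size else 0
    return np.array(ci['R']).T@(ray(ci,u,v)*z-np.array(ci['t']))
def load(fn):
    f=np.load('pics/%s.npz'%fn); return f['d'],{k:f[k] for k in f.files if k!='d'}
def cloud(ci,d):
    v,u=np.mgrid[0:480,0:640]; pts=np.stack([u.ravel(),v.ravel()],1).astype(float).reshape(-1,1,2)
    x=(u-ci['cx'])/ci['fx'];y=(v-ci['cy'])/ci['fy'];a,b=x.copy(),y.copy()
    for _ in range(20):
        s=1+ci['k1']*(a*a+b*b);a=x/s;b=y/s
    P=np.stack([a*d,b*d,d],-1)-np.array(ci['t'])
    W=P@np.array(ci['R']); W[d<=0]=np.nan
    return W
E
python3 - <<'E'
from h import *
for n in('scene','side'): look(n,n+'0')
print(observe())
a=cv2.imread('pics/scene0.png')
E
```

```text
pics
{'time_s': 0.1, 'joint_pos': array([-1.24472255e+00,  9.17761433e-02,  1.23175897e+00, -4.46496420e-05,
        1.81978651e+00, -5.67370441e-02]), 'qd': array([ 0.00054277, -0.00159994, -0.00254057,  0.00060349, -0.00242972,
        0.00022133]), 'tau': array([ 1.16824838e-03, -4.47858059e+01, -4.07569814e+01,  6.98959362e-02,
        2.84931622e-02, -1.16011502e-04]), 'tool_pos': array([ 0.22399711, -0.55633675,  0.22162806]), 'ee_rot': array([-3.08254731e+00, -5.97311157e-01,  4.31773327e-04]), 'force': array([ 0.2160427 , -0.00858175, -0.20208725]), 'moment': array([-0.02811113,  0.01798976, -0.02192057]), 'grip_force': 0.0, 'grip_width': 0.9988467802943556}
```

View pics/scene0.png

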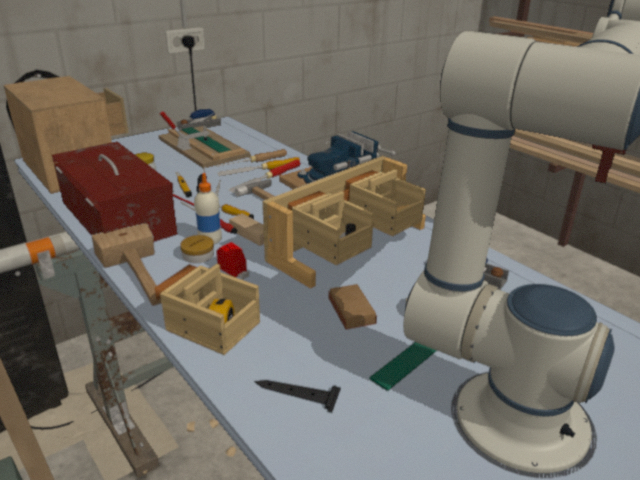

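View pics/side0.png

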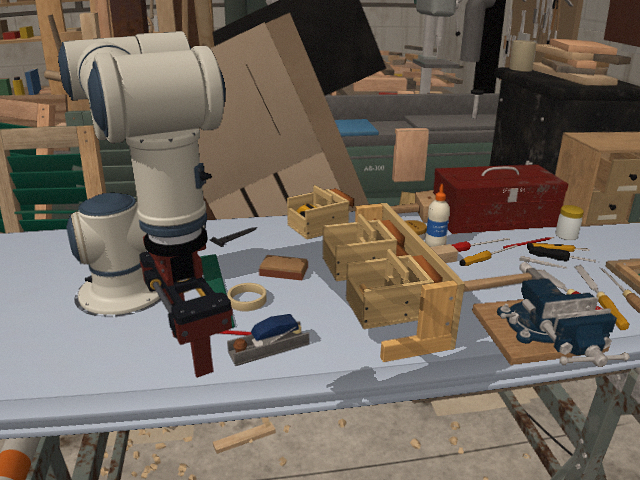

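Scene view: the box with the yellow tape measure stands at about (212,308). The red look-alike is at (232,260) on the bench. The two hanging boxes are at (335,232) and (388,203), the sanding block at (352,306). The side view shows the same box at (317,212), the stand at (390,270) and the plane at (270,340).

```bash
python3 - <<'E'
from h import *
W=[]
for n in('scene0','side0'):
    d,ci=load(n); im=cv2.imread('pics/%s.png'%n)
    w=cloud(ci,d); 
    W.append(np.concatenate([w.reshape(-1,3),im.reshape(-1,3)],1))
W=np.concatenate(W); W=W[np.isfinite(W[:,0])]
np.save('pics/c.npy',W)
# topdown: x 0.2..0.95 , y -0.5..0.6 ; 1.4mm px -> up= +x, left=+y
s=1.5e-3
m=(W[:,0]>0.15)&(W[:,0]<0.95)&(W[:,1]>-.45)&(W[:,1]<.6)&(W[:,2]>-.02)&(W[:,2]<.2)
A=W[m]; A=A[np.argsort(A[:,2])]
img=np.zeros((540,700,3),np.uint8)
r=((.95-A[:,0])/s).astype(int); c=((.6-A[:,1])/s).astype(int)
img[r,c]=A[:,3:6]
img=cv2.dilate(img,np.ones((2,2)))
for x in np.arange(.2,.95,.1): cv2.putText(img,'%.1f'%x,(0,int((.95-x)/s)),0,.4,(0,255,255)); cv2.line(img,(0,int((.95-x)/s)),(10,int((.95-x)/s)),(255,255,255))
for y in np.arange(-.4,.6,.1): cv2.putText(img,'%.1f'%y,(int((.6-y)/s),12),0,.4,(0,255,255))
cv2.imwrite('pics/top0.png',img)
E
```

```text
(no output)
```

View pics/top0.png

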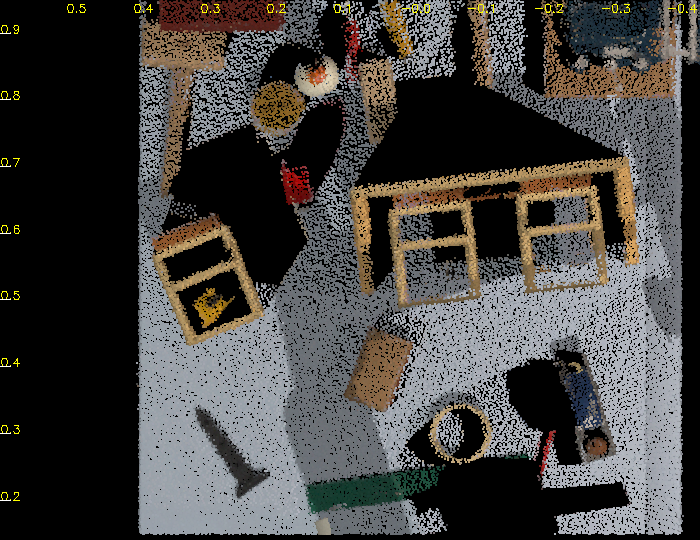

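```bash
cat > fit.py <<'E'
from h import *
from scipy.optimize import minimize
# box model top-surface areas at height: rim strips (z .09), bar
def fitbox(P,x0):
    # P: points z~.09 (xy). maximise points lying in rim footprint incl partition/back; front wall lower
    def sd(Q,c,h): 
        q=np.abs(Q-c)-h; return np.maximum(q,0)
    def f(p):
        c,s=np.cos(p[2]),np.sin(p[2]); Q=(P-p[:2])@np.array([[c,-s],[s,c]])
        strips=[((0,.0545),(.073,.0045)),((0,-.0545),(.073,.0045)),((.0685,0),(.0045,.059)),((-.0685,0),(.0045,.059))]
        d=np.min([np.hypot(*sd(Q,np.array(a),np.array(b)).T) for a,b in strips],0)
        return np.mean(np.minimum(d,.012)**2)
    best=None
    for k in range(6):
        r=minimize(f,np.array(x0)+np.random.randn(3)*[.004,.004,.03]*(k>0),method='Nelder-Mead',options=dict(xatol=1e-5,fatol=1e-12))
        if best is None or r.fun<best.fun: best=r
    return best.x,np.sqrt(best.fun)
if __name__=='__main__':
    W=np.load('pics/c.npy')
    def sel(x0,x1,y0,y1,z0,z1): 
        m=(W[:,0]>x0)&(W[:,0]<x1)&(W[:,1]>y0)&(W[:,1]<y1)&(W[:,2]>z0)&(W[:,2]<z1); return W[m]
    for n,b,z0,z,in(('box',(.40,.63,.20,.40,),.0,(.30,.52)),('l',(.47,.65,-.11,.035),.05,0),('r',(.48,.67,-.30,-.15),.05,0)):
        A=sel(*b,z0+.05,z0+.13); h,e=np.histogram(A[:,2],40); 
        print(n,'z hist',[(round(e[i]*1e3),int(h[i])) for i in range(40)])
    W0=W
    A=sel(.40,.63,.2,.4,.083,.096);  print('box',fitbox(A[:,:2],[.515,.28,.3]))
    A=sel(.47,.66,-.11,.05,.133,.146); print('l',fitbox(A[:,:2],[.56,-.03,.12]))
    A=sel(.48,.67,-.30,-.14,.133,.146); print('r',fitbox(A[:,:2],[.58,-.22,.12]))
    A=sel(.62,.73,-.33,.11,.154,.166); r=cv2.minAreaRect((A[:,:2]*1000).astype(np.float32)); print('board',r,cv2.boxPoints(r),np.median(A[:,2]),len(A))
    # grip bars
    for n,b,z in(('box',(.40,.63,.2,.4),.105),('l',(.47,.66,-.11,.05),.155),('r',(.48,.67,-.30,-.14),.155)):
        A=sel(*b,z,z+.02); print(n,len(A),np.median(A,0)[:3],cv2.minAreaRect((A[:,:2]*1000).astype(np.float32)))
E
python3 fit.py; python3 - <<'E'
import cv2
a=cv2.imread('pics/scene0.png')[235:355,140:300]
cv2.imwrite('pics/crop0.png',cv2.resize(a,None,fx=4,fy=4,interpolation=2))
E
```

```text
box z hist [(50, 170), (52, 178), (53, 158), (55, 193), (57, 270), (59, 259), (60, 176), (62, 140), (64, 152), (66, 165), (67, 201), (69, 236), (71, 195), (73, 181), (74, 160), (76, 155), (78, 161), (80, 174), (81, 169), (83, 149), (85, 181), (86, 296), (88, 592), (90, 390), (92, 91), (93, 22), (95, 38), (97, 30), (99, 45), (100, 40), (102, 40), (104, 36), (106, 47), (107, 34), (109, 42), (111, 51), (113, 71), (114, 92), (116, 47), (118, 10)]
l z hist [(100, 156), (102, 161), (103, 147), (105, 155), (107, 189), (109, 222), (110, 128), (112, 125), (114, 121), (115, 105), (117, 109), (119, 123), (121, 120), (122, 110), (124, 116), (126, 125), (127, 115), (129, 128), (131, 128), (133, 132), (134, 139), (136, 159), (138, 311), (139, 341), (141, 93), (143, 22), (144, 26), (146, 39), (148, 35), (150, 29), (151, 32), (153, 30), (155, 34), (156, 39), (158, 29), (160, 39), (162, 51), (163, 67), (165, 69), (167, 21)]
r z hist [(100, 137), (102, 126), (103, 154), (105, 145), (107, 199), (109, 222), (110, 159), (112, 115), (114, 112), (115, 131), (117, 115), (119, 108), (120, 134), (122, 116), (
[... 525 characters left out ...]
64(0.003366894425633591))
board ((666.5162963867188, -128.1829833984375), (87.07402038574219, 405.0633544921875), 0.9536020755767822) [[ 619.6146    73.59606]
 [ 626.35596 -331.41116]
 [ 713.41797 -329.96204]
 [ 706.67664   75.0452 ]] 0.15923953720595604 1481
box 405 [0.53521459 0.29710261 0.11299803] ((537.9429931640625, 293.9474182128906), (15.363228797912598, 106.85617065429688), 21.424043655395508)
l 395 [ 0.58591881 -0.04028873  0.16215318] ((616.7799072265625, -25.796791076660156), (150.80746459960938, 85.10405731201172), 89.38961791992188)
r 368 [ 0.60662042 -0.24274007  0.16376362] ((606.7631225585938, -239.64759826660156), (14.791512489318848, 104.72492980957031), 7.513969421386719)
```

View pics/crop0.png

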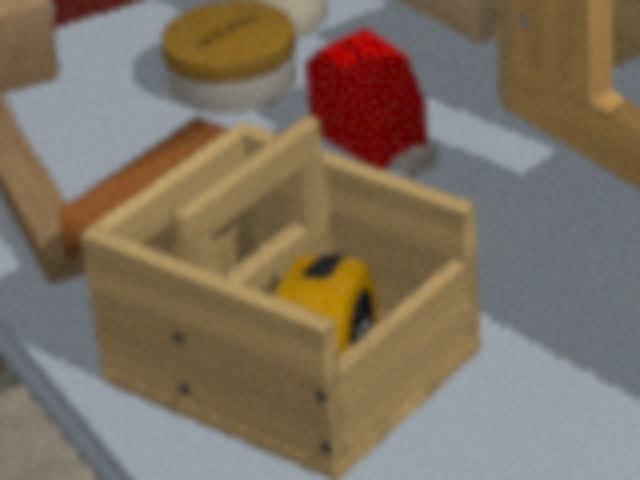

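The crop confirms it: the plywood box holds the yellow tape measure in its front compartment, and the red look-alike stands outside on the bench. Next I refine the poses with a better model.

```bash
cat > fit2.py <<'E'
from h import *
from scipy.optimize import minimize
R9=[(-.073,.073,.05,.059),(-.073,.073,-.059,-.05),(.064,.073,-.059,.059)]
def fit(W,x0,z0,layers):
    # layers: list of (zlo,zhi,strips); iterative
    def cost(p):
        c,s=np.cos(p[2]),np.sin(p[2]); tot=0;n=0
        for lo,hi,st in layers:
            A=W[(W[:,2]>z0+lo)&(W[:,2]<z0+hi)]
            Q=(A[:,:2]-p[:2])@np.array([[c,-s],[s,c]])
            d=np.min([np.hypot(np.maximum(np.maximum(a-Q[:,0],Q[:,0]-b),0),np.maximum(np.maximum(e-Q[:,1],Q[:,1]-f),0)) for a,b,e,f in st],0)
            tot+=np.sum(np.minimum(d,.006)**2);n+=len(A)
        return tot/n*1e6
    best=None;rng=np.random.default_rng(0)
    for k in range(10):
        r=minimize(cost,np.array(x0)+rng.normal(size=3)*[.006,.006,.04]*(k>0),method='Nelder-Mead')
        if best is None or r.fun<best.fun: best=r
    return best.x,best.fun**.5
BOX=[(.084,.093,R9+[(.012,.022,-.05,.05)]),(.104,.12,[(.012,.022,-.05,.05)]),(.062,.082,R9+[(.012,.022,-.05,.05),(.073,.0915,-.05,.05),(-.064,.012,-.05,.05)]),(.054,.061,R9+[(-.073,-.064,-.059,.059),(-.064,.022,-.05,.05),(.073,.0915,-.05,.05)])]
STAND=[(.153,.165,[(0,.012,-.208,.208)]),(.1355,.147,[(0,.012,-.208,.208),(-.07,.012,-.208,-.19),(-.07,.012,.19,.208)])]
def near(W,c,r): return W[np.hypot(W[:,0]-c[0],W[:,1]-c[1])<r]
if __name__=='__main__':
    W=np.load('pics/c.npy'); W=W[(W[:,2]>.03)&(W[:,2]<.19)]
    for k in(0,):
        print('box',fit(near(W,(.525,.288),.105),[.522,.287,.36],0,BOX[:2]+BOX[3:]))
        L=fit(near(W,(.57,-.035),.093),[.57,-.035,.11],.05,BOX[:2]);print('l',L)
        Rr=fit(near(W,(.59,-.228),.093),[.59,-.228,.11],.05,BOX[:2]);print('r',Rr)
    T=W[(W[:,0]>.6)&(W[:,0]<.75)&(W[:,1]>-.4)&(W[:,1]<.12)&(W[:,2]>.153)&(W[:,2]<.166)]
    # board top: exclude grip bars: points behind
    for b in (L[0],Rr[0]):
        c,s=np.cos(b[2]),np.sin(b[2]); Q=(T[:,:2]-b[:2])@np.array([[c,-s],[s,c]]); T=T[~((np.abs(Q[:,1])<.07)&(Q[:,0]<.06))]
    z=T[T[:,2]>.155]; h=cv2.minAreaRect((z[:,:2]*1000).astype(np.float32)); print(h)
    l=cv2.fitLine((z[:,:2]*1000).astype(np.float32),cv2.DIST_HUBER,0,.01,.01).ravel(); print(l)
    d=np.array([-l[0],-l[1]]) if l[1]<0 else l[:2]; yaw=np.arctan2(-d[0],d[1]); print('yaw',yaw)
    n=np.array([np.cos(yaw),np.sin(yaw)]);e=np.array([-n[1],n[0]])
    print('x',np.percentile(z[:,:2]@n,[2,10,50,90,98]),'y',np.percentile(z[:,:2]@e,[0.3,1,99,99.7]))
    for nm,b in(('l',L[0]),('r',Rr[0])): print(nm,b[:2]@n,b[:2]@e)
    T=W[(W[:,2]>.1)&(W[:,0]>.45)&(W[:,1]<.12)&(W[:,1]>-.4)]; q=T[:,:2]@np.stack([n,e],1)
    for y0,y1 in((.135,.22),(-.33,-.2)):
        pass
    xb=np.percentile(z[:,:2]@n,5); m=(q[:,0]<xb-.03)&(q[:,0]>xb-.066)
    h,ed=np.histogram(q[m,1],np.arange(-.36,.2,.004)); print([(round(ed[i]*1e3),int(h[i])) for i in range(len(h)) if h[i]])
E
python3 fit2.py
```

```text
box (array([0.52350726, 0.29000021, 0.39017736]), np.float64(2.1887621086118965))
l (array([ 0.57144015, -0.05081239,  0.10762943]), np.float64(2.4265663558329615))
r (array([ 0.59272758, -0.2419558 ,  0.10591239]), np.float64(2.0508323252981038))
((649.9779052734375, -137.88470458984375), (89.40238952636719, 421.4549865722656), 6.354916572570801)
[ 1.0575303e-01 -9.9439245e-01  6.8038617e+02 -1.4093326e+02]
yaw 0.10595115
x [0.59607828 0.61614785 0.66165032 0.67142939 0.67438126] y [-0.41538856 -0.41451978  0.00228752  0.00343573]
l 0.5628622093265075 -0.1109589876822466
r 0.563816273206444 -0.30328175907304133
[(-360, 76), (-356, 119), (-352, 33), (-348, 10), (-344, 8), (-340, 4), (-336, 7), (-332, 4), (-328, 2), (-324, 4), (-320, 6), (-316, 3), (-312, 4), (-308, 3), (-304, 3), (-300, 3), (-296, 1), (-292, 1), (-288, 4), (-284, 5), (-280, 1), (-272, 2), (-268, 8), (-264, 5), (-260, 16), (-256, 181), (-252, 100), (-248, 122), (-244, 61), (-176, 15), (-172, 180), (-168, 86), (-164, 128), (-160, 63), (-156, 11), (-152, 9), (-148, 16), (-144, 11), (-140, 10), (-136, 4), (-132, 8), (-128, 8), (-124, 5), (-120, 6), (-116, 3), (-112, 6), (-108, 5), (-104, 7), (-100, 5), (-96, 7), (-92, 7), (-88, 6), (-84, 9), (-80, 12), (-76, 13), (-72, 24), (-68, 16), (-64, 118), (-60, 106), (-56, 119), (-52, 88)]
```

```bash
python3 -m handwheel '[[0,[40,40,10],-0.035],[0,[40,40,10],-0.035],[0,[40,40,10],-0.035],[0,[40,40,10],-0.035],[0,[40,40,10],-0.035],[0,[40,40,10],-0.035],[0,[40,40,10],-0.035],[0,[40,40,10],-0.032]]' 20; python3 - <<'E'
from h import *
look('wrist','w1'); o=observe(); print(o['tool_pos'],o['ee_rot'],o['time_s'])
ci=camera_info('wrist');R=np.array(ci['R']);print(-R.T@np.array(ci['t']),R[2])
E
```

```text
time_s: 1.1
tool_pos: [0.5451, -0.235, 0.3025]
ee_rot: [-3.137, -0.164, 0.001]
force: [0.5, -0.6, 0.4]
grip_width: 0.127
grip_force: 0.0
[ 0.54901369 -0.22984775  0.30299074] [-3.13380557 -0.17206804 -0.00415592] 1.15
[ 0.62064299 -0.2225117   0.46693992] [-0.25253661 -0.02517529 -0.96725977]
```

View pics/w1.png

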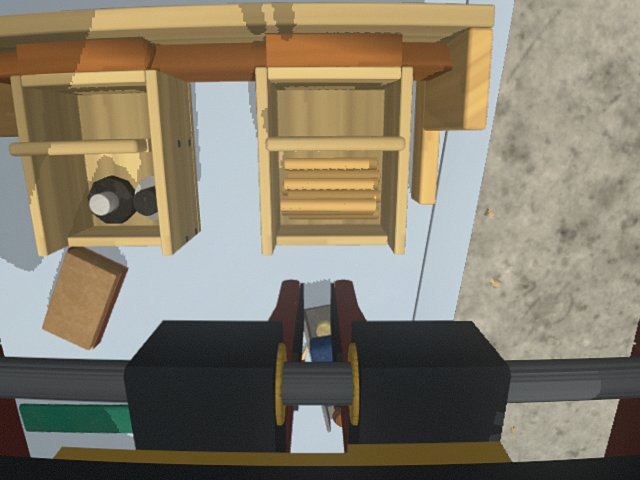

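The wrist view shows box_r with dowels at (333,160), box_l with knobs at (100,160), the gap between (198–258), and the right cheek at (460,80). The rail and cleats run along row 55.

```bash
python3 -m handwheel '[[0,[23,24,0],0],[0,[23,24,0],0],[0,[23,24,0],0],[0,[22,25,0],0],[0,[0,0,-20],0],[0,[0,0,-20],0],[0,[0,0,0],0],[0,[0,0,0],0]]'; cat > m2.py <<'E'
from fit2 import *
import sys
def stand(Ws):  # fit of board top via depth
    pass
def report(names,offs=(0,0)):
    W=[]
    for n in names:
        d,ci=load(n); w=cloud(ci,d).reshape(-1,3); W.append(w[np.isfinite(w[:,0])])
    return np.concatenate(W)
if __name__=='__main__':
    print(observe()['tool_pos'],observe()['time_s'])
    for names in (['w1'],['w2']):
        W=report(names); W=W[(W[:,2]>.03)&(W[:,2]<.19)]
        z=W[(W[:,2]>.125)&(W[:,2]<.15)]; print(names,'rim z',np.median(z[:,2]))
        L=fit(near(W,(.571,-.045),.1),[.571,-.045,.106],.05,BOX[:2]);print('l',L)
        Rr=fit(near(W,(.592,-.238),.1),[.592,-.238,.106],.05,BOX[:2]);print('r',Rr)
        T=W[(W[:,0]>.62)&(W[:,0]<.75)&(W[:,1]>-.4)&(W[:,1]<.12)]
        t=np.array([-np.sin(.106),np.cos(.106)]);n=np.array([np.cos(.106),np.sin(.106)])
        S=fit(T[T[:,:2]@n>.652],[.6786,-.1349,.106],0,STAND[:1]); print('stand',S)
        for B in(L,Rr):
            d=B[0][:2]-S[0][:2]; c,s=np.cos(S[0][2]),np.sin(S[0][2]); print('in stand',d@[c,s],d@[-s,c])
        q=W[:,:2]-S[0][:2]; q=q@np.array([[c,-s],[s,c]]); m=(W[:,2]>.142)&(W[:,2]<.153)&(q[:,0]<-.01)&(abs(q[:,1])>.17)
        m&=(q[:,0]>-.07); print('cheeks',[np.percentile(q[m&(g*q[:,1]>0),1],[3,50,97]) for g in(1,-1) if (m&(g*q[:,1]>0)).sum()>20])
E
python3 - <<'E'
from h import *
look('wrist','w2')
E
python3 m2.py
```

```text
time_s: 2.15
tool_pos: [0.635, -0.1398, 0.2633]
ee_rot: [3.137, 0.166, 0.001]
force: [0.3, -0.3, 0.2]
grip_width: 0.004
grip_force: 0.0
[ 0.63520074 -0.13985051  0.26383166] 2.2
['w1'] rim z 0.14128246123994964
l (array([ 0.57815586, -0.051895  ,  0.10349347]), np.float64(2.6096794193527737))
r (array([ 0.59887518, -0.24248699,  0.10806874]), np.float64(2.737377347908222))
stand (array([ 0.68201611, -0.13727913,  0.10575609]), np.float64(1.077345907999261))
in stand -0.094266914396079 0.09587047602352713
in stand -0.09378206380541905 -0.09584379573896054
cheeks [array([-0.18904327, -0.1883642 , -0.18778291])]
['w2'] rim z 0.1413211968018286
l (array([ 0.57939406, -0.05133356,  0.10848972]), np.float64(2.842236940505192))
r (array([ 0.60043876, -0.24206927,  0.10249736]), np.float64(2.653960998200319))
stand (array([ 0.68239676, -0.13562147,  0.10971809]), np.float64(1.3859136309442326))
in stand -0.09315397734627343 0.0950596840826983
in stand -0.09312102097551303 -0.09683348246500721
cheeks [array([0.18931406, 0.19031457, 0.19126224]), array([-0.19071696, -0.18977276, -0.18881094])]
```

```bash
python3 -m handwheel '[[0,[1,0,-40],0],[0,[1,0,-50],0],[0,[0,0,-50],0],[0,[0,0,-15],0],[0,[0,0,0],0],[0,[-1,9,0],0],[0,[-1,6,0],0],[0,[0,4,0],0]]'; python3 -m handwheel '[[0,[-1,5,0],0],[0,[0,4,0],0],[0,[-1,4,0],0],[0,[0,4,0],0],[0,[-1,4,0],0],[0,[0,4,0],0],[0,[-1,4,0],0],[0,[0,0,0],0]]'
```

```text
time_s: 3.2
tool_pos: [0.6357, -0.12, 0.1092]
ee_rot: [3.137, 0.167, 0.003]
force: [0.5, -0.3, 1.5]
grip_width: 0.006
grip_force: 0.0
time_s: 4.2
tool_pos: [0.6314, -0.0914, 0.108]
ee_rot: [3.137, 0.166, 0.001]
force: [-0.5, -4.1, 1.6]
grip_width: 0.007
grip_force: 1.9
```

```bash
python3 -m handwheel '[[0,[-1,3,0],0],[0,[0,2,0],0],[0,[0,1,0],0],[0,[0,0,0],0],[0,[1,-10,0],0],[0,[3,-30,0],0],[0,[3,-25,0],0],[0,[1,-10,0],0]]';  python3 -m handwheel '[[0,[1,-5,0],0],[0,[0,-4,0],0],[0,[1,-4,0],0],[0,[0,-4,0],0],[0,[1,-4,0],0],[0,[0,-4,0],0],[0,[0,-4,0],0],[0,[0,0,0],0]]'
```

```text
time_s: 5.2
tool_pos: [0.6378, -0.162, 0.1068]
ee_rot: [-3.136, -0.164, 0.002]
force: [0.5, -0.9, -0.9]
grip_width: 0.01
grip_force: 0.0
time_s: 6.2
tool_pos: [0.6414, -0.1903, 0.1079]
ee_rot: [3.136, 0.165, 0.001]
force: [-0.1, 0.4, 0.1]
grip_width: 0.005
grip_force: 0.6
```

```bash
python3 -m handwheel '[[0,[1,-3,0],0],[0,[0,-2,0],0],[0,[0,-1,0],0],[0,[0,0,0],0],[0,[-3,15,0],0],[0,[-3,40,10],0],[0,[0,0,60],0],[0,[0,0,60],0]]';  python3 -m handwheel '[[0,[-10,20,30],0],[0,[0,0,0],0],[0,[0,0,0],0],[0,[0,0,0],0],[0,[0,0,0],0],[0,[0,0,0],0],[0,[0,0,0],0],[0,[0,0,0],0]]'; python3 - <<'E'
from h import *
look('wrist','w3');look('side','side3');look('scene','scene3')
E
sed -i "s/(\['w1'\],\['w2'\])/(['w3'],['scene3','side3'])/; s/(.571,-.045),.1)/(.569,-.012),.1)/; s/\[.571,-.045/[.569,-.012/; s/(.592,-.238),.1)/(.597,-.27),.1)/; s/\[.592,-.238/[.597,-.27/" m2.py; python3 m2.py
```

```text
time_s: 7.2
tool_pos: [0.6353, -0.1395, 0.2382]
ee_rot: [3.137, 0.167, -0.003]
force: [0.2, -0.8, 0.8]
grip_width: 0.008
grip_force: 0.0
time_s: 8.2
tool_pos: [0.6261, -0.1207, 0.2677]
ee_rot: [3.137, 0.166, 0.0]
force: [-1.0, -0.1, 0.8]
grip_width: -0.004
grip_force: 0.0
[ 0.62614099 -0.12057384  0.26772902] 8.35
['w3'] rim z 0.14147327839949253
l (array([ 0.57523897, -0.02096509,  0.13899144]), np.float64(3.485076768041103))
r (array([ 0.60296197, -0.27072397,  0.07808559]), np.float64(3.334396859955678))
stand (array([ 0.68209931, -0.13347205,  0.11056073]), np.float64(1.298326318882382))
in stand -0.09379437063188815 0.12361053856541776
in stand -0.09379793446108999 -0.12768224296303804
cheeks [array([0.17156016, 0.18786919, 0.18892305]), array([-0.19290819, -0.19151108, -0.17159812])]
['scene3', 'side3'] rim z 0.13995322517336456
l (array([ 0.5679291 , -0.02217723,  0.11186773]), np.float64(3.54128876536591))
r (array([ 0.5957102 , -0.26940237,  0.11087014]), np.float64(3.4882748664366234))
stand (array([ 0.67745245, -0.1344005 ,  0.11117345]), np.float64(1.2802424896683946))
in stand -0.09639665780014642 0.12368149615996193
in stand -0.09621535516505518 -0.12509958264193216
cheeks [array([0.18625126, 0.20599457, 1.0613539 ]), array([-1.91822984, -0.20758464, -0.18845491])]
```

View pics/w3.png

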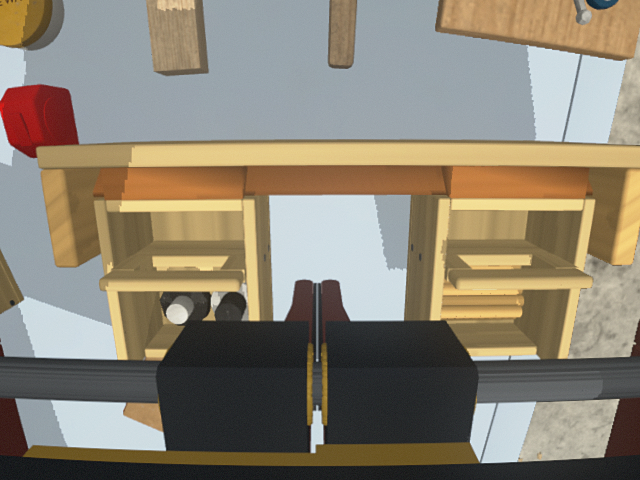

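The wrist view shows both neighbours hanging square. Left inner wall is at column 250, right at column 435, with cleats on the rail at row 180. The gap is about 131–138 mm for a 118 mm box. Next, over to the box.

```bash
python3 -m handwheel '[[40,[-10,50,6],0.18],[40,[-10,50,6],0.18],[40,[-10,50,6],0.18],[40,[-10,50,6],0.18],[40,[-10,50,6],0.18],[40,[-10,50,0],0.18],[40,[-10,50,0],0.18],[40,[-10,50,0],0.18]]' 40;  python3 -m handwheel '[[40,[-7,17,0],0.14],[40,[0,0,0],0.13],[40,[0,0,0],0.13],[40,[0,0,0],0],[40,[0,0,0],0],[40,[0,0,0],0],[40,[0,0,0],0],[40,[0,0,0],0]]'; cat > m4.py <<'E'
from m2 import *
look('wrist','w4'); look('scene','scene4'); look('side','side4')
o=observe(); print(o['tool_pos'],o['ee_rot'],o['time_s'])
for nm in(['w4'],['scene4','side4']):
    W=report(nm);W=W[(W[:,2]>.03)&(W[:,2]<.14)]
    N=near(W,(.525,.29),.105)
    print(nm,fit(N,[.525,.29,.38],0,BOX[:2]+BOX[3:]),fit(N,[.525,.29,.38],0,BOX[:2]))
    z=N[N[:,2]>.105]; print(np.percentile(z[:,2],95),cv2.minAreaRect((z[:,:2]*1e3).astype(np.float32)),z[:,:2].mean(0))
E
python3 m4.py
```

```text
time_s: 9.35
tool_pos: [0.5456, 0.281, 0.2979]
ee_rot: [2.242, 2.2, 0.001]
force: [0.5, -1.0, -0.1]
grip_width: 0.454
grip_force: 0.0
time_s: 10.35
tool_pos: [0.5391, 0.2964, 0.2977]
ee_rot: [1.769, 2.596, 0.0]
force: [0.5, 0.5, 0.7]
grip_width: 0.455
grip_force: 0.0
[0.53912684 0.29638277 0.297633  ] [-1.76870405e+00 -2.59639307e+00 -9.38393902e-06] 10.5
['w4'] (array([0.52902429, 0.29018341, 0.39362246]), np.float64(2.6412004867728873)) (array([0.52952408, 0.29024011, 0.39134884]), np.float64(2.8162618670361996))
0.11876658263047918 ((541.9613647460938, 295.0550231933594), (9.991349220275879, 100.50015258789062), 22.42714500427246) [0.54092734 0.29749607]
['scene4', 'side4'] (array([0.52339508, 0.28985873, 0.39107734]), np.float64(2.2054714298281253)) (array([0.52363894, 0.28984077, 0.38885676]), np.float64(2.6145409043929644))
0.11709565987647232 ((537.43896484375, 296.504150390625), (17.02083969116211, 101.359375), 23.350910186767578) [0.53564527 0.29684127]
```

```bash
ls pics/w4.png
```

```text
pics/w4.png
```

View pics/w4.png

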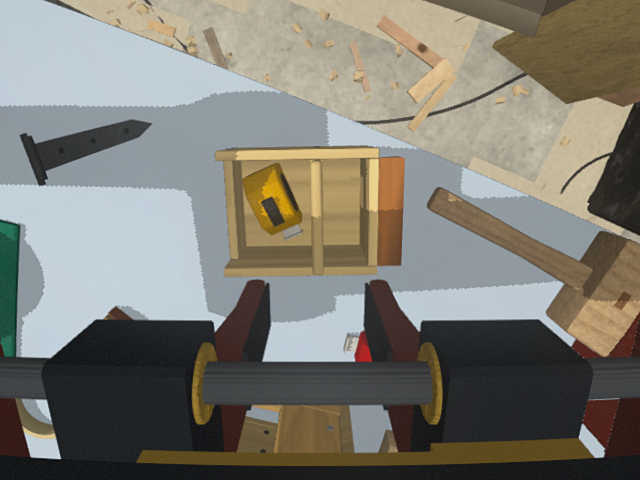

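The wrist view shows the yellow tape measure inside the front compartment at (272,198), the grip bar at (317,217) and the cleat at (390,210). The red look-alike is outside at (362,347). The two views agree on the bar within 5 mm, with its top at z 0.117–0.118. I'm using the wrist fit: bar centre (0.541, 0.2955), yaw 0.391.

```bash
python3 -m handwheel '[[40,[2,-1,-30],0.017],[40,[0,0,-55],0],[40,[0,0,-55],0],[40,[0,0,-40],0],[40,[0,0,-20],0],[40,[0,0,-10],0],[40,[0,0,0],0],[40,[0,0,0],0]]' 40;  python3 -m handwheel '[[0,[0,0,0],0],[0,[0,0,0],0],[0,[0,0,0],0],[0,[0,0,0],0],[0,[0,0,4],0],[0,[0,0,6],0],[0,[0,0,10],0],[0,[0,0,10],0]]' 40
```

```text
time_s: 11.5
tool_pos: [0.5421, 0.2959, 0.0898]
ee_rot: [1.745, 2.61, 0.004]
force: [-1.0, 0.6, 1.0]
grip_width: 0.459
grip_force: 0.0
time_s: 12.5
tool_pos: [0.5412, 0.2954, 0.1184]
ee_rot: [1.746, 2.611, 0.0]
force: [-0.2, 0.5, -4.0]
grip_width: 0.11
grip_force: 40.0
```

```bash
python3 - <<'E'
from m2 import *
for nm,cs in((['w2'],((.588,-.049),(.609,-.238))),(['w3'],((.585,-.019),(.613,-.268))),(['scene3','side3'],((.585,-.019),(.613,-.268)))):
    W=report(nm); out=[]
    for c in cs:
        A=W[(abs(W[:,0]-c[0])<.03)&(abs(W[:,1]-c[1])<.062)&(W[:,2]>.157)&(W[:,2]<.18)]
        r=cv2.minAreaRect((A[:,:2]*1e3).astype(np.float32)); print(nm,r,np.median(A[:,2])); out.append(r[0])
    o=np.array(out); print('mid',o.mean(0),'dist',np.linalg.norm(o[0]-o[1]),'yaw',np.arctan2(-(o[0]-o[1])[0],(o[0]-o[1])[1]))
E
```

```text
['w2'] ((592.2603759765625, -49.74808120727539), (10.175069808959961, 99.28547668457031), 6.395113945007324) 0.1668795313294118
['w2'] ((613.1052856445312, -240.4386749267578), (10.195961952209473, 99.4996337890625), 5.866221904754639) 0.16696223732968987
mid [ 602.68283081 -145.09337807] dist 191.8265174373827 yaw 0.10888042416628381
['w3'] ((588.099609375, -21.57681655883789), (10.883522987365723, 100.14128112792969), 6.697115421295166) 0.1669227889301817
['w3'] ((615.34130859375, -267.9057312011719), (10.402687072753906, 100.08125305175781), 5.822513580322266) 0.16691679511035193
mid [ 601.72045898 -144.74127388] dist 247.83067680413396 yaw 0.11014317582172092
['scene3', 'side3'] ((581.5691528320312, -15.65896224975586), (20.512086868286133, 112.55123901367188), 2.2222602367401123) 0.16359939497620293
['scene3', 'side3'] ((612.0012817382812, -273.7781066894531), (26.44838523864746, 119.68561553955078), 14.94268798828125) 0.1638425134117795
mid [ 596.78521729 -144.71853447] dist 259.9069202542478 yaw 0.11735777355507322
```

Both neighbour bars measured exactly 10×100 mm: spacing 247.8, so about 6 mm clearance per side. Home TCP is (0.602, -0.145, ≈0.138), yaw 0.110. I carry the box there, high over the neighbours.

```bash
python3 -m handwheel '[[0,[0,0,25],0],[0,[0,0,45],0],[0,[0,0,45],0],[0,[0,0,30],0],[0,[0,-15,12],0],[0,[0,-30,0],0],[0,[0,-40,0],0],[0,[0,-45,0],0]]' 40;  python3 -m handwheel '[[0,[3,-45,0],-0.035],[0,[3,-45,0],-0.035],[0,[3,-45,0],-0.035],[0,[3,-45,0],-0.035],[0,[3,-45,0],-0.035],[0,[3,-45,0],-0.035],[0,[3,-30,0],-0.035],[0,[0,-14,0],-0.036]]' 40; python3 -m handwheel '[[0,[0,0,0],0],[0,[0,0,0],0],[0,[0,0,0],0],[0,[0,0,0],0],[0,[0,0,0],0],[0,[0,0,0],0],[0,[0,0,0],0],[0,[0,0,0],0]]' 40
cat > m5.py <<'E'
from m2 import *
import sys
t=sys.argv[1]; look('wrist','w'+t); o=observe(); print(o['tool_pos'],o['ee_rot'],o['force'],2*np.arctan2(o['ee_rot'][1],o['ee_rot'][0]))
W=report(['w'+t])
zoff=float(sys.argv[2])  # held box origin z
a,b=o['tool_pos'][:2]
A=near(W,(a,b),.13); A=A[(A[:,2]>zoff+.05)&(A[:,2]<zoff+.14)]
h,e=np.histogram(A[:,2],45); print([(round(e[i]*1e3),int(h[i])) for i in np.argsort(-h)[:6]])
print('held',fit(A,[a-.017,b,.11],zoff,BOX[:1]),fit(A,[a-.017,b,.11],zoff,BOX[:2]))
E
python3 m5.py 5 0.187
```

```text
time_s: 13.5
tool_pos: [0.5406, 0.1635, 0.2734]
ee_rot: [-1.745, -2.611, 0.003]
force: [0.6, -0.7, -5.5]
grip_width: 0.112
grip_force: 40.0
time_s: 14.5
tool_pos: [0.5612, -0.1507, 0.2733]
ee_rot: [-2.098, -2.336, 0.002]
force: [-0.5, 0.6, -4.9]
grip_width: 0.112
grip_force: 40.0
time_s: 15.5
tool_pos: [0.5621, -0.1486, 0.2746]
ee_rot: [-2.095, -2.341, 0.0]
force: [-1.1, 0.2, -4.9]
grip_width: 0.114
grip_force: 40.0
[ 0.56209338 -0.14862859  0.27461602] [-2.09487042e+00 -2.34110445e+00  1.67891194e-05] [-0.27670646 -0.01306385 -5.21210235] -4.601485914843414
[(277, 14737), (279, 4646), (303, 4327), (247, 2656), (259, 2637), (257, 2347)]
held (array([ 0.55174309, -0.14962101,  0.09227453]), np.float64(3.141706782223595)) (array([ 0.55036614, -0.14957115,  0.09188605]), np.float64(2.895239916365957))
```

View pics/w5.png

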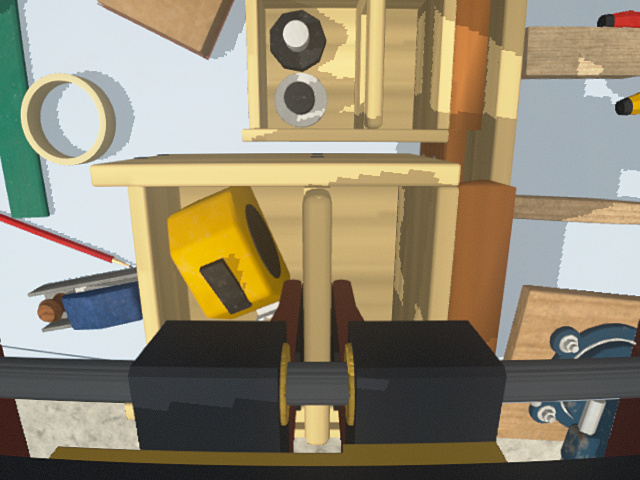

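Wrist view: the held box is level, with the tape measure in the front compartment at (230,250), the cleat at (482,260) behind, and box_l above (rows 0–135). I check where the box sits sideways relative to the TCP.

```bash
python3 - <<'E'
from m2 import *
W=report(['w5']); p=np.array([.5621,-.1486]); y=.110; q=(W[:,:2]-p)@np.array([[np.cos(y),-np.sin(y)],[np.sin(y),np.cos(y)]])*1e3
z=W[:,2]
m=(z>.270)&(z<.286)&(q[:,0]>-100)&(q[:,0]<70)&(abs(q[:,1])<80); print('wall +y by x', [(x,np.percentile(q[m&(abs(q[:,0]-x)<5),1],[99.]).round(1)) for x in(-75,-50,-20,0,30,45)])
m=(z>.296)&(abs(q[:,0])<15)&(q[:,1]<70)&(q[:,1]>15); print('bar x',np.percentile(q[m,0],[2,50,98]),'end',np.percentile(q[m,1],99.5))
m=(z>.132)&(z<.146)&(q[:,1]>40)&(q[:,0]>-70)&(q[:,0]<90); print('nbr inner',[(x,np.percentile(q[m&(abs(q[:,0]-x)<6),1],[1.,3]).round(1)) for x in(-40,-20,0,20,60)])
E
```

```text
wall +y by x [(-75, array([59.4])), (-50, array([59.5])), (-20, array([59.4])), (0, array([59.3])), (30, array([59.4])), (45, array([59.5]))]
bar x [-14.45505012  -0.74569567  14.44913617] end 49.16915683397325
nbr inner [(-40, array([65.2, 65.2])), (-20, array([65.2, 65.2])), (0, array([65.1, 65.2])), (20, array([65.2, 65.2])), (60, array([65.4, 65.4]))]
```

```bash
python3 -m handwheel '[[0,[0,0,-15],0],[0,[0,0,-25],0],[0,[0,0,-25],0],[0,[0,0,-20],0],[0,[0,0,-12],0],[0,[0,0,-4],0],[0,[0,0,0],0],[0,[0,0,0],0]]' 40;  python3 -m handwheel '[[0,[5,0.5,0],0],[0,[9,1,0],0],[0,[9,1,0],0],[0,[8,1,0],0],[0,[4,0.5,0],0],[0,[2,0,0],0],[0,[0,0,0],0],[0,[0,0,0],0]]' 40
```

```text
time_s: 16.55
tool_pos: [0.5625, -0.1487, 0.1748]
ee_rot: [2.094, 2.34, 0.001]
force: [0.6, 0.4, -4.3]
grip_width: 0.111
grip_force: 40.0
time_s: 17.55
tool_pos: [0.5989, -0.1447, 0.1737]
ee_rot: [-2.095, -2.341, 0.0]
force: [0.2, 0.5, -5.1]
grip_width: 0.11
grip_force: 40.0
```

```bash
python3 -m handwheel '[[0,[0,0,-5],0],[0,[0,0,-7],0],[0,[0,0,-6],0],[0,[0,0,-4],0],[0,[0,0,-3],0],[0,[0,0,-2],0],[0,[0,0,-2],0],[0,[0,0,0],0]]' 40; python3 -m handwheel '[[0,[0,0,-1],0],[0,[0,0,-1],0],[0,[0,0,-1],0],[0,[0,0,0],0],[0,[0,0,0],0],[0,[0,0,0],0],[0,[0,0,0],0],[0,[0,0,0],0]]' 40
```

```text
time_s: 18.55
tool_pos: [0.5991, -0.1446, 0.1445]
ee_rot: [-2.095, -2.341, 0.0]
force: [-1.1, 1.4, -4.4]
grip_width: 0.11
grip_force: 40.0
time_s: 19.55
tool_pos: [0.5991, -0.1446, 0.1416]
ee_rot: [-2.095, -2.341, -0.0]
force: [-0.5, -0.6, -5.0]
grip_width: 0.111
grip_force: 40.0
```

```bash
python3 -m handwheel '[[0,[0,0,-1],0],[0,[0.5,0,-0.5],0],[0,[0.5,0,-0.5],0],[0,[0.5,0,-0.5],0],[0,[0.5,0,-0.5],0],[0,[0,0,0],0],[0,[0,0,0],0],[0,[0,0,0],0]]' 40
```

```text
time_s: 20.55
tool_pos: [0.5993, -0.1449, 0.1383]
ee_rot: [-2.093, -2.338, 0.005]
force: [-10.2, -0.6, -2.4]
grip_width: 0.11
grip_force: 40.0
```

```bash
python3 -m handwheel '[[0,[-1,0,0],0],[0,[-0.5,0,0],0],[0,[0,0,-0.5],0],[0,[0,0,-0.5],0],[0,[0,0,0],0],[0,[0,0,0],0],[0,[0,0,0],0],[0,[0,0,0],0]]' 40
```

```text
time_s: 21.55
tool_pos: [0.5991, -0.1448, 0.1378]
ee_rot: [-2.095, -2.34, 0.001]
force: [-6.0, -1.2, -3.2]
grip_width: 0.114
grip_force: 40.0
```

```bash
python3 -m handwheel '[[0,[-0.5,0,-0.5],0],[0,[0,0,-0.5],0],[0,[0,0,-0.5],0],[0,[0,0,0],0],[0,[0,0,0],0],[0,[0,0,0],0],[0,[0,0,0],0],[0,[0,0,0],0]]' 40
```

```text
time_s: 22.55
tool_pos: [0.5992, -0.1448, 0.1378]
ee_rot: [2.094, 2.34, 0.0]
force: [-5.9, -0.9, 0.3]
grip_width: 0.105
grip_force: 40.0
```

```bash
python3 -m handwheel '[[0,[0,0,0],0],[0,[0,0,0],0],[0,[0,0,0],0],[14,[0,0,0],0],[20,[0,0,0],0],[28,[0,0,0],0],[28,[0,0,0],0],[28,[0,0,0],0]]' 3; python3 -m handwheel '[[28,[0,0,0],0],[28,[0,0,5],0],[28,[0,0,15],0],[28,[0,0,30],0],[28,[0,0,40],0],[28,[0,0,40],0],[28,[-10,-1,30],0],[28,[0,0,0],0]]'; python3 - <<'E'
from m2 import *
look('wrist','w6');look('side','side6');look('scene','scene6'); o=observe(); print(o['tool_pos'],o['force'],o['time_s'])
W=report(['w6'])
for n,c in(('box',(.602,-.145)),('l',(.588,-.0216)),('r',(.615,-.268))):
    A=W[(abs(W[:,0]-c[0])<.03)&(abs(W[:,1]-c[1])<.058)&(W[:,2]>.157)&(W[:,2]<.18)]
    if len(A)>30: print(n,cv2.minAreaRect((A[:,:2]*1e3).astype(np.float32)),np.median(A[:,2]),len(A))
a=cv2.imread('pics/w6.png');b=cv2.imread('pics/side6.png')[170:370,290:490]; b=cv2.resize(b,(480,480),interpolation=2)
cv2.imwrite('pics/both6.png',cv2.resize(np.hstack([a,b]),(800,343)))
E
```

```text
time_s: 23.55
tool_pos: [0.5992, -0.1446, 0.1361]
ee_rot: [2.095, 2.341, 0.0]
force: [-0.2, -0.3, 0.2]
grip_width: 0.318
grip_force: 0.0
time_s: 24.55
tool_pos: [0.5896, -0.1459, 0.301]
ee_rot: [2.09, 2.336, 0.005]
force: [0.6, 0.2, -0.1]
grip_width: 0.322
grip_force: 0.0
[ 0.58908684 -0.14550481  0.29462375] [ 0.36698899  0.55797742 -0.46436606] 24.7
box ((601.3726196289062, -143.95245361328125), (10.029071807861328, 99.48655700683594), 6.223050117492676) 0.16732802882262487 1756
l ((588.3320922851562, -29.473251342773438), (10.167715072631836, 82.7211685180664), 5.924558162689209) 0.16727465302525987 1896
r ((614.417724609375, -267.5538635253906), (9.518948554992676, 100.04571533203125), 6.148763179779053) 0.16720492054168415 760
```

View pics/both6.png

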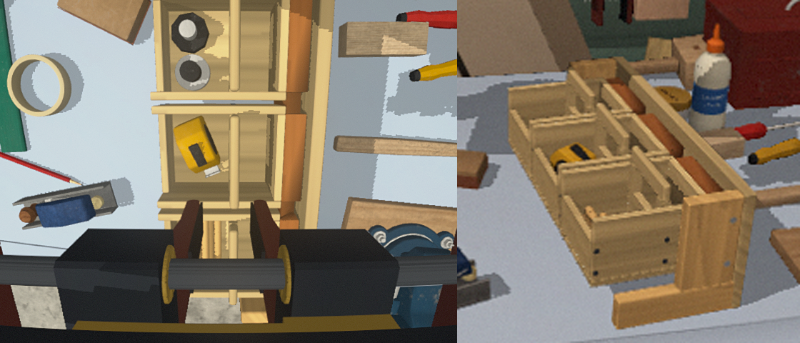

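All three boxes hang in line on the rail: the wrist half shows the box at (215,150) with the yellow tape measure at (195,145), and the side half shows it between its neighbours. The bar tops are at the same height (0.167) and the yaws agree within 0.3°.

```bash
python3 -c "
from workcell import *
print(finish_job())"
```

```text
the job is handed in; nothing more can be done
None
```

The job is handed in at about 25 s: the two boxes were slid apart without unhooking, and the box with the tape measure hangs straight and fully home between them; no verdict was returned.

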